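Wind the strap press down by one turn

ROBOT

A 6-joint arm with a two-finger parallel gripper is mounted at the origin on the work surface. World frame = base frame: x ahead of the robot, y to its left, z up, the work surface at z = 0. Lengths are in m, angles in rad, forces in N, time in s.
With the tool pointing down it reaches from about 0.3 to 0.875 m from the base axis. Payload 6.4 kg.
Tool frame: the origin (TCP) lies at the centre of the arm's flange, where the gripper is bolted on; the fingertips stand 173 mm ahead of it and the grasp point (between the pads) lies ctrl.grip_point_offset ahead of it (ctrl.grip_point_offset is the distance from the TCP to the grasp point, in m); z points along the fingers, y is the direction in which the jaws open and shut (so a half turn about z gives the same grasp; the last joint's range is limited). The gripper opens to 85 mm and grips with 20 to 120 N. Pads are 22 mm wide; open, the fingers measure 114 mm over their backs; the gripper's body (76 mm by 85 mm) begins 54 mm behind the grasp point. The pads swing forward as they close: fully open they stand 13 mm farther back than shut.
Start: joints at [1.141, 0.181, 1.607, -0, 1.354, -0.206], TCP at [0.128, 0.561, 0.405] pointing down, gripper open.
Joint ranges: [-2.99, 2.99], [-0.89, 2.07], [0.3, 2.58], [-1.14, 4.28], [0, 2.63], [-3.12, 3.12]. Speed limits (rad/s): [2.57, 2.57, 3.01, 3.14, 3.14, 3.14].

INTERFACE

Orientations are given as a unit quaternion [w, x, y, z].
In Python, from bench import ctrl, cams, boxes_of, landmark_of gives the robot as it stands.
- The arm moves only by the shell command python3 -m handwheel 'ROWS'. ROWS is JSON, a list of rows, each an object with "offset": the shift along the tool's x, y, z in m, a list of three; "spin": the turn about the tool's z in degrees; "grip": the opening, from 0 (shut) to 1 (fully open). A call has 1 to 20 rows; each row is the pose to reach, as a shift and turn from the pose commanded when the call began, along the tool's axes at that moment; what a row does not reach only later rows make up. A row lasts 1/8 s, in which the tool goes at most 62.5 mm and 10.7 degrees, less where a joint would pass 70% of its speed; a pose out of reach is approached as far as the arm can. A call with a gripper value outside its range is refused whole. The fingers move at their own pace and stop on an object; the grip force is fixed at half the most. Time passes only in rows, so rows that repeat a pose let the fingers close. It gives the time, the measured TCP pose, the force and the opening at its end, in the units of the state.
- ctrl.get_obs(): the state, without advancing time (a new reading comes with each control period).
- cams.camera(name): name is "side" or "top" or "wrist"; returns a dict with "color" (400x640x3 uint8, red, green, blue), "camera_matrix" (3x3 intrinsics, pixels), "view" (4x4, takes a point from world to camera coordinates); the wrist camera has in their place "tool_from_camera" (4x4, takes a point from camera to tool coordinates, whose origin is the TCP and whose axes are the flange's). Camera axes: x right, y up, looking along -z (the intrinsics and any distortion apply to the point x, -y, -z); pixel columns grow to the right and rows downward; lengths in m; the calibration is good to about 2 mm. The wrist camera is an equidistant fisheye: a pixel r from the principal point sees the ray r / f radians off the axis. A picture is of the moment at which its call begins: read the wrist's pose just before it. There is no depth.
- ctrl.hand_in(): hands the job in, once; it reports no verdict.
Trained networks look in a picture, given as the dict that the camera call returned (one of the last four; its "shot" number tells which), for a name from the list of things; names that differ only in an ending like _2 or _b are one class to them, and where a whole thing is asked for, a point or a joint stands for the part that bears it (a point fixed in the world has none). Each returns a list of dicts, best first, with "confidence" (0 to 1); they miss things now and then, are a little off and sometimes report something else, mostly with a low value. They report only what shows in the picture. A call takes as long as a camera call.
- boxes_of(picture, thing): "uv" ([column, row] in pixels, amid what is visible of it).
- landmark_of(picture, thing): "uv" ([column, row] in pixels: a listed point, or the origin of a listed thing).
The state is a dict: "time_s": time; "q": joint angles; "dq": joint speeds; "joint_efforts": joint torques, N m; "eef_pos": TCP position; "eef_rot": TCP orientation; "wrist_force": force on the tool from outside, world axes, zero at the start; "torque": the same for the moment, N m; "opening": opening from 0.0 (shut) to 1.0 (fully open).
Only numpy, scipy, OpenCV 4.12 (cv2) and the standard library are available. Lean on these libraries where they do the work, as an engineer would, in place of code of your own. Each camera call takes 0.05 s, during which the arm holds its last target.

TASK

Bring the leather press down on the strap: push its hand wheel round by the upright red handle, clockwise seen from above, through exactly one full turn, so that the handle stands at the yellow pointer again. Push the handle with the fingers from behind; do not pinch it, do not lean on the wheel's rim or spokes, and leave the other things on the bench where they are.

Things in the scene. Friction and masses are not known exactly. Their poses are not given: they have to be found in the camera images.
- press: fixed grey bench screw press, base 150 x 230 x 22 mm, two columns, crown 200 mm high, horizontal hand wheel on top. Position and yaw vary. Origin: centre of the base's underside, on the wheel's axis; z up, -x its front. A fixed yellow pointer (top 230 mm high) just outside the rim on the -x side marks where the handle starts. Only the handle and the hub nut rise above the rim
- wheel (a joint): turn of the hand wheel in rad: 0 at the start (against its back stop), grows as the wheel turns clockwise seen from above; one full turn is 6.283, and it can be wound on to about 7.5. Stiff screw: about 2 N at the handle turns it; it stays where it is left
- hub (a point): top of the wheel's hub, on its vertical axis, 250 mm above the bench; spokes and rim (rim circle 75 mm radius to the middle of its 14 mm bar) lie 230 mm above the bench
- handle_mid (a point): middle of the upright red handle at the end of one spoke: round, 26 mm diameter, from 236 to 298 mm above the bench, its centre line 75 mm from the wheel's axis; this point is 267 mm above the bench and travels with the handle
- handle: the red round handle itself; origin on its centre line, 222 mm above the bench, turning with the wheel; x points to the wheel's axis, z up, and y is the way it goes when the wheel turns clockwise; it is pushed on its -y side
- handle_front: thin brass strip, 12 mm wide, let into the side of the handle that leads when it goes clockwise and standing 2 mm proud of it; same origin and axes as the handle
- rim: dark steel rim and three spokes of the hand wheel, tops 237 mm above the bench at the rim; origin on the wheel's axis 222 mm above the bench
- mallet: loose mallet lying on the bench: pale wooden handle 220 mm long, 26 mm thick, black head 90 mm long, 44 mm thick; origin on the bench under the handle, 90 mm from the head's middle, which lies on its +x side
- dye_bottle: loose amber glass jar, 56 mm across, 105 mm tall, black cap; origin centre of underside
- mug: loose blue enamel mug, 80 mm across, 80 mm tall; origin centre of underside
- slicker: loose dark brown block 100 x 55 x 26 mm; origin centre of underside
- punch: loose steel hole punch lying down, 120 mm long, 22 mm thick; origin under its middle
- rivet_tin: loose round tin with brass lid, 72 mm across, 32 mm tall; origin centre of underside

How it is judged:
By the outcome, as a careful person would: the job done as asked, in the order asked, and still so for the second after the job is handed in, with the robot touching nothing.
It also fails if it takes over 51 s, if anything falls off the work surface, if the arm or the gripper's body presses on something with over 40 N, if the wrist force passes 120 N, or if a joint passes its speed limit or range.

## Working session

There is one attempt and no reset: what is moved stays moved. The work goes in short steps, Python scripts to look and compute and a shell command to move; the robot and the scene stay as the last step left them, time stands still between calls to the robot, and variables do not carry over. Pictures are saved under pics/ and viewed, and the job is handed in when it is done.

```bash
ls; mkdir -p pics
cat > h.py <<'E'
import numpy as np,cv2
from bench import ctrl,cams,boxes_of,landmark_of
def ray(p,uv):
    K=np.array(p["camera_matrix"]);V=np.array(p["view"])
    d=np.array([(uv[0]-K[0,2])/K[0,0],-(uv[1]-K[1,2])/K[1,1],-1.])
    R=V[:3,:3];o=-R.T@V[:3,3];return o,R.T@d
def atz(p,uv,z):
    o,d=ray(p,uv);return o+d*(z-o[2])/d[2]
def save(p,n): cv2.imwrite("pics/"+n,np.array(p["color"])[:,:,::-1])
E
python3 - <<'E'
from h import *
print(ctrl.get_obs(),ctrl.grip_point_offset)
for n in("side","top"):
    p=cams.camera(n);save(p,n+"0.png");print(n,[k for k in p],ray(p,(320,200)))
    for t,z in(("hub",.25),("handle_mid",.267),("press",0),("rim",.222),("handle",.222)):
        for d in landmark_of(p,t)[:2]:print(t,d,atz(p,d["uv"],z).round(4))
E
```

```text
pics
{'time_s': 0.0, 'q': array([ 1.14070208e+00,  1.81568598e-01,  1.60799623e+00, -3.61663217e-05,
        1.35377207e+00, -2.06314357e-01]), 'dq': array([ 1.55512675e-03,  9.61756989e-04,  2.99703986e-04,  1.49924719e-03,
       -7.08793949e-05, -4.46893980e-04]), 'joint_efforts': array([ 5.12932857e-04, -4.44878805e+01, -3.51332152e+01, -5.09451681e-07,
        9.19014827e-03,  3.53163080e-05]), 'eef_pos': array([0.12749383, 0.5604359 , 0.40377407]), 'eef_rot': array([-2.56083590e-04,  1.11652700e-01,  9.93746906e-01, -8.33862381e-04]), 'wrist_force': array([-0.60390784,  0.37907405, -0.64345104]), 'torque': array([ 0.00379495,  0.01021357, -0.0402769 ]), 'opening': 1.0045897603700653} 0.1547
side ['color', 'camera_matrix', 'view', 'shot'] (array([ 0.3378604 , -0.75114124,  0.96966149]), array([ 0.24130279,  0.68432288, -0.6882956 ]))
hub {'uv': [302.2, 172.6], 'confidence': 0.89} [0.5813 0.0687 0.25  ]
handle_mid {'uv': [272.2, 167.3], 'confidence': 0.5} [0.5141 0.0912 0.267 ]
press {'uv': [302.4, 244.2], 'confidence': 0.95} [0.5737 0.0619 0.    ]
rim {'uv': [303.6, 182.1], 'confidence': 0.63} [0.5831 0.0652 0.222 ]
handle {'uv': [276.1, 180.0], 'confidence': 0.82} [0.5218 0.0947 0.222 ]
handle {'uv': [333.3, 305.7], 'confidence': 0.72} [ 0.5283 -0.2886  0.222 ]
top ['color', 'camera_matrix', 'view', 'shot'] (array([0.55234479, 0.04922809, 1.16536868]), array([ 0.06295871,  0.01277559, -0.99801841]))
hub {'uv': [318.0, 207.6], 'confidence': 0.94} [0.593 0.065 0.25 ]
press {'uv': [317.2, 215.5], 'confidence': 0.67} [0.5817 0.071  0.    ]
press {'uv': [374.1, 252.5], 'confidence': 0.26} [ 0.4817 -0.0917  0.    ]
rim {'uv': [320.8, 213.8], 'confidence': 0.63} [0.5802 0.0587 0.222 ]
handle {'uv': [302.6, 242.1], 'confidence': 0.59} [0.5144 0.0987 0.222 ]
```

View pics/side0.png

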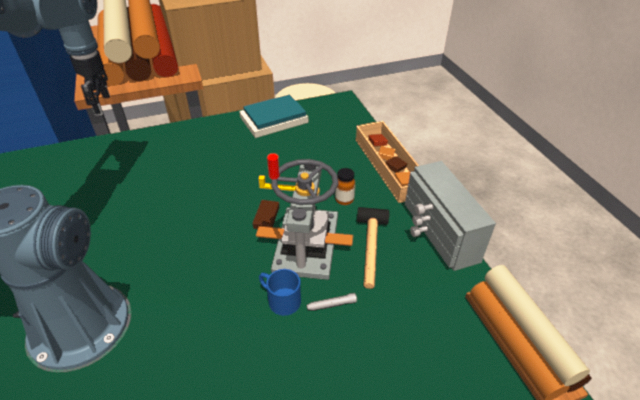

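View pics/top0.png

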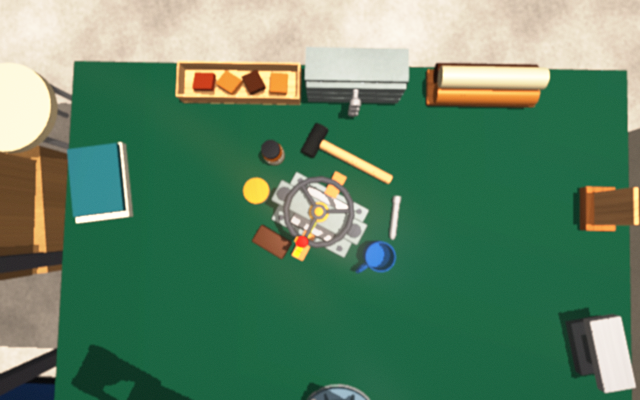

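```bash
cat >> h.py <<'E'
def tri(p1,u1,p2,u2):
    A=[];b=[]
    for p,u in((p1,u1),(p2,u2)):
        o,d=ray(p,u);d=d/np.linalg.norm(d);M=np.eye(3)-np.outer(d,d);A.append(M);b.append(M@o)
    return np.linalg.lstsq(np.vstack(A),np.hstack(b),rcond=None)[0]
def proj(p,X):
    c=np.array(p["view"])@np.append(X,1);K=np.array(p["camera_matrix"])
    return np.array([K[0,0]*c[0]/-c[2]+K[0,2],K[1,1]*-c[1]/-c[2]+K[1,2]])
E
python3 - <<'E'
from h import *
P={}
for n,box in(("side",(245,140,345,280)),("top",(270,165,375,265))):
    p=cams.camera(n);P[n]=p;c=p["color"]
    x0,y0,x1,y1=box
    s=c[y0:y1,x0:x1];save({"color":cv2.resize(s,None,fx=5,fy=5,interpolation=cv2.INTER_CUBIC)},n+"z.png")
    s=s.astype(int);m=(s[...,0]>150)&(s[...,1]<60)&(s[...,2]<60)
    v,u=np.nonzero(m);print(n,"red",u.mean()+x0,v.mean()+y0,len(u),u.min()+x0,u.max()+x0,v.min()+y0,v.max()+y0)
    s2=(s[...,0]>190)&(s[...,1]>150)&(s[...,2]<80);v,u=np.nonzero(s2);print("yel",u.mean()+x0,v.mean()+y0,len(u))
    for t in("hub","handle_mid","handle","rim","press"):
        print(t,landmark_of(p,t)[:1],boxes_of(p,t)[:1])
    print(p["camera_matrix"][0,0])
E
```

```text
side red 272.9861111111111 165.55092592592592 216 267 277 154 178
yel 283.2551020408163 184.29591836734693 196
hub [] [{'uv': [298.3, 175.4], 'confidence': 0.91}]
handle_mid [{'uv': [271.7, 164.9], 'confidence': 0.56}] [{'uv': [270.7, 164.0], 'confidence': 0.71}]
handle [{'uv': [273.6, 181.7], 'confidence': 0.7}] [{'uv': [272.3, 162.9], 'confidence': 0.82}]
rim [{'uv': [307.5, 182.9], 'confidence': 0.63}] [{'uv': [309.6, 183.6], 'confidence': 0.88}]
press [{'uv': [305.0, 242.7], 'confidence': 0.56}] [{'uv': [300.8, 226.7], 'confidence': 0.66}]
464.41405613834485
top red 299.6666666666667 241.6 30 296 307 237 245
yel 297.4179104477612 248.74626865671644 67
hub [{'uv': [315.6, 211.9], 'confidence': 0.72}] [{'uv': [317.1, 212.2], 'confidence': 0.63}]
handle_mid [{'uv': [302.8, 241.7], 'confidence': 0.46}] []
handle [{'uv': [302.8, 242.7], 'confidence': 0.62}] [{'uv': [301.7, 243.4], 'confidence': 0.69}]
rim [] [{'uv': [329.1, 210.7], 'confidence': 0.92}]
press [{'uv': [319.6, 212.8], 'confidence': 0.58}] [{'uv': [320.6, 214.2], 'confidence': 0.96}]
411.38727198274074
```

```bash
ls pics
```

```text
side0.png
sidez.png
top0.png
topz.png
```

View pics/sidez.png

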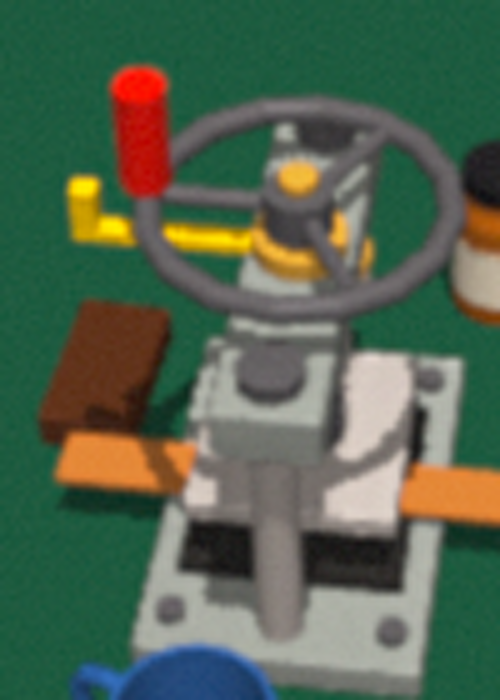

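View pics/topz.png

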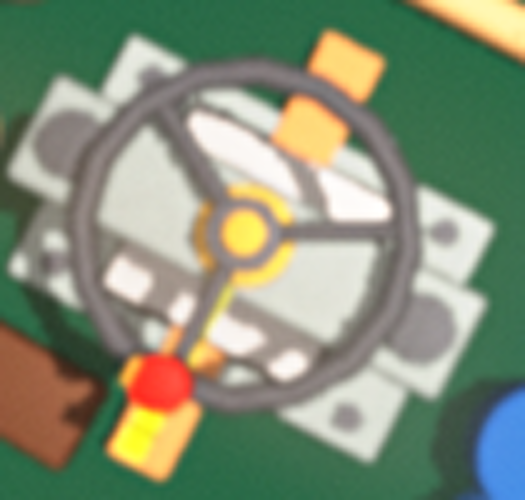

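Run:
```python
from h import *
T=cams.camera("top");S=cams.camera("side")
for n,z,a,b in(("hub",.25,(319,211.4),(304.6,175.4)),("htop",.298,(302,241.6),(272.8,155.6)),("ptr",.23,(298.5,251),(261.6,176.8)),("rimc",.23,(319,211.5),(305.2,181.4))):
    print(n,atz(T,a,z).round(4),atz(S,b,z).round(4),tri(T,a,S,b).round(4))
for t in("mug","dye_bottle","slicker","rivet_tin"):print(t,[ (d["confidence"],atz(T,d["uv"],0).round(3)) for d in landmark_of(T,t)[:1]])
```

```text
hub [0.5846 0.0625 0.25  ] [0.5836 0.0569 0.25  ] [0.585  0.0625 0.245 ]
htop [0.5185 0.096  0.298 ] [0.5188 0.0953 0.298 ] [0.5187 0.0959 0.2975]
ptr [0.4944 0.107  0.23  ] [0.4895 0.1087 0.23  ] [0.4919 0.1076 0.2302]
rimc [0.5851 0.0628 0.23  ] [0.5849 0.0576 0.23  ] [0.5858 0.0627 0.2255]
mug [(0.55, array([ 0.478, -0.097,  0.   ]))]
dye_bottle [(0.67, array([0.755, 0.193, 0.   ]))]
slicker [(0.79, array([0.519, 0.201, 0.   ]))]
rivet_tin [(0.82, array([0.651, 0.251, 0.   ]))]
```

```bash
python3 -m handwheel '[{"offset":[0,0,-0.06],"spin":-10,"grip":0},{"offset":[0,0,-0.12],"spin":-20,"grip":0},{"offset":[-0.1,-0.09,-0.12],"spin":-30,"grip":0},{"offset":[-0.14,-0.127,-0.12],"spin":-40,"grip":0},{"offset":[-0.18,-0.163,-0.12],"spin":-50,"grip":0},{"offset":[-0.22,-0.2,-0.12],"spin":-60,"grip":0},{"offset":[-0.26,-0.235,-0.12],"spin":-70,"grip":0},{"offset":[-0.3,-0.272,-0.12],"spin":-75.6,"grip":0},{"offset":[-0.34,-0.308,-0.12],"spin":-75.6,"grip":0},{"offset":[-0.38,-0.344,-0.12],"spin":-75.6,"grip":0},{"offset":[-0.42,-0.38,-0.12],"spin":-75.6,"grip":0},{"offset":[-0.4695,-0.4247,-0.12],"spin":-75.6,"grip":0},{"offset":[-0.4695,-0.4247,-0.12],"spin":-75.6,"grip":0},{"offset":[-0.4695,-0.4247,-0.12],"spin":-75.6,"grip":0},{"offset":[-0.4695,-0.4247,-0.12],"spin":-75.6,"grip":0}]'
python3 - <<'E'
from h import *
o=ctrl.get_obs();print(o["q"],o["eef_pos"],o["eef_rot"],o["wrist_force"])
for n in("side","wrist"):
    p=cams.camera(n);save(p,n+"1.png")
print(p["tool_from_camera"],p["camera_matrix"])
E
```

```text
time_s: 3.88
eef_pos: [0.4909, 0.0426, 0.5246]
eef_rot: [-0.0, -0.521, 0.854, 0.0]
wrist_force: [0.3, -0.1, 0.3]
opening: 0.001
[-1.54949275e-01 -8.41804475e-02  1.64425780e+00  3.57727637e-04
  1.58219105e+00 -2.82108210e+00] [0.49090029 0.04260181 0.52456806] [-1.42271683e-04 -5.20699584e-01  8.53739889e-01  3.54832150e-04] [ 0.28440786 -0.07531337  0.33500559]
[[ 6.98898355e-04  9.58724566e-01  2.84335573e-01  7.17285754e-02]
 [ 9.99999687e-01 -7.75503996e-04  1.56844941e-04 -1.41206456e-04]
 [ 3.70874471e-04  2.84335374e-01 -9.58724808e-01  3.06314438e-02]
 [ 0.00000000e+00  0.00000000e+00  0.00000000e+00  1.00000000e+00]] [[309.70691629   0.         317.45524724]
 [  0.         309.70691629 198.55963818]
 [  0.           0.           1.        ]]
```

View pics/side1.png

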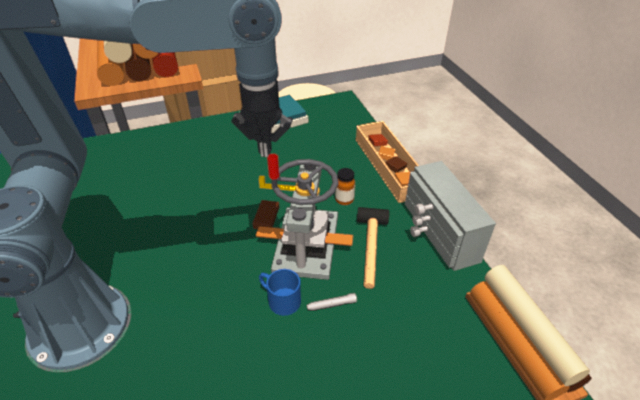

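View pics/wrist1.png

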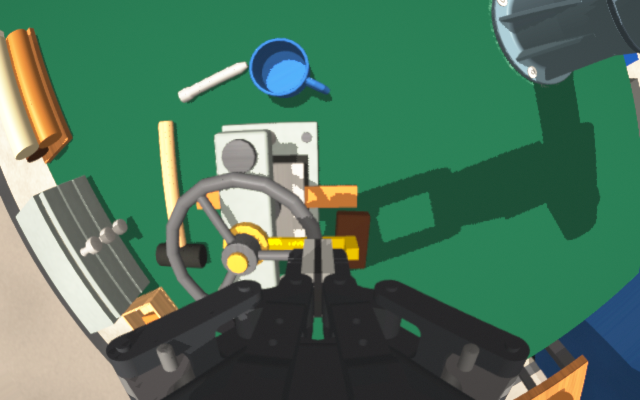

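```bash
python3 -m handwheel '[{"offset":[0,0,0.045],"spin":0,"grip":0},{"offset":[0,0,0.088],"spin":0,"grip":0},{"offset":[0,0,0.09],"spin":0,"grip":0},{"offset":[-0.015,0,0.09],"spin":0,"grip":0},{"offset":[-0.025,0,0.09],"spin":0,"grip":0},{"offset":[-0.03,0,0.09],"spin":0,"grip":0},{"offset":[-0.03,0,0.09],"spin":0,"grip":0}]'
python3 - <<'E'
from h import *
o=ctrl.get_obs();print(o["q"],o["eef_pos"],o["eef_rot"],o["wrist_force"])
for n in("side","wrist"):
    p=cams.camera(n);save(p,n+"2.png")
    if n=="side":save({"color":cv2.resize(p["color"][100:220,200:360],None,fx=5,fy=5,interpolation=2)},"side2z.png")
E
```

```text
time_s: 4.85
eef_pos: [0.5051, 0.0695, 0.4353]
eef_rot: [0.0, -0.521, 0.853, -0.0]
wrist_force: [0.3, -0.5, 0.4]
opening: 0.0
[-9.62932667e-02  7.28496110e-03  1.73246476e+00 -7.79345822e-05
  1.40094513e+00 -2.76366925e+00] [0.50514659 0.06954392 0.43529228] [ 3.35750034e-04 -5.21234057e-01  8.53413648e-01 -3.00431506e-04] [ 0.29487644 -0.45660358  0.40917741]
```

View pics/side2z.png

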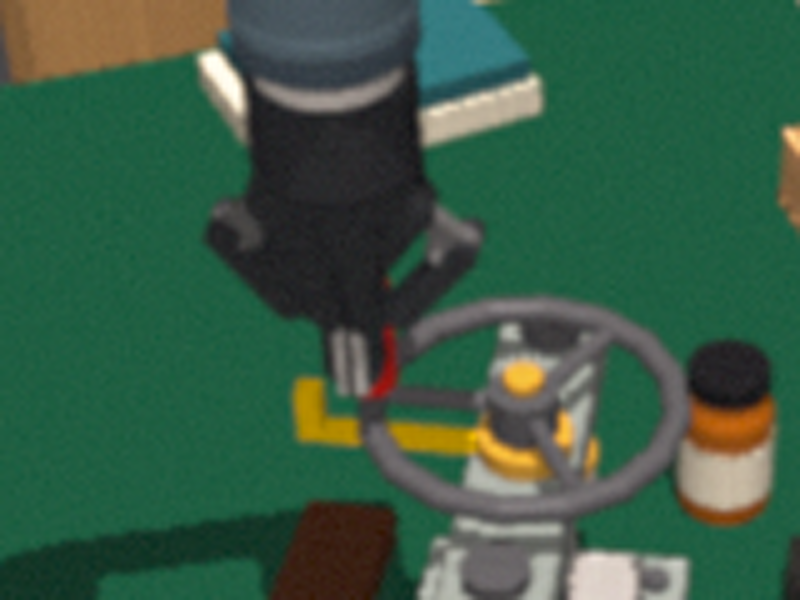

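View pics/wrist2.png

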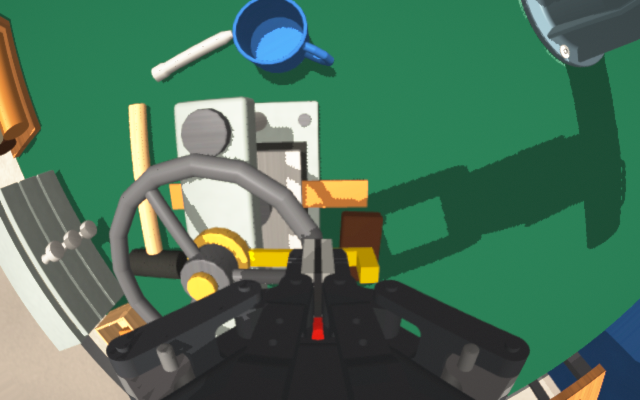

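```bash
cat >> h.py <<'E'
from scipy.spatial.transform import Rotation as Ro
C=np.array([.5853,.0614]);TH0=152.8
def rows(targets,z=.435,half=0):
    o=ctrl.get_obs();q=np.array(o["eef_rot"]);R=Ro.from_quat([q[1],q[2],q[3],q[0]]).as_matrix();P=np.array(o["eef_pos"])
    phi0=np.degrees(np.arctan2(R[1,0],R[0,0]));prev=None;s=[]
    for a,lag in targets:
        th=np.radians(TH0-a);m=np.array([np.sin(th),-np.cos(th)])
        X=np.append(C+.075*np.array([np.cos(th),np.sin(th)])-lag*m,z)
        phi=TH0-a-90+180-half
        sp=phi0-phi
        sp=(sp+180)%360-180 if prev is None else prev+((sp-prev+180)%360-180)
        prev=sp;d=R.T@(X-P)
        s.append('{"offset":[%.4f,%.4f,%.4f],"spin":%.1f,"grip":0}'%(*d,sp))
    print("["+",".join(s)+"]")
def wheel():
    o=ctrl.get_obs();p=o["eef_pos"][:2]-C;r=np.hypot(*p)
    return TH0-np.degrees(np.arctan2(p[1],p[0])),r,o["q"][5]*57.3,o["q"][0]*57.3,o["wrist_force"]
E
python3 - <<'E'
from h import *
rows([(0,.026),(2,.024)]+[(2+7*i,.024) for i in range(1,13)]+[(86,.024)])
E
```

```text
[{"offset":[-0.0039,-0.0000,-0.0001],"spin":-0.0,"grip":0},{"offset":[-0.0086,0.0008,-0.0001],"spin":2.0,"grip":0},{"offset":[-0.0180,0.0028,-0.0001],"spin":9.0,"grip":0},{"offset":[-0.0275,0.0037,-0.0001],"spin":16.0,"grip":0},{"offset":[-0.0372,0.0034,-0.0001],"spin":23.0,"grip":0},{"offset":[-0.0467,0.0019,-0.0001],"spin":30.0,"grip":0},{"offset":[-0.0559,-0.0007,-0.0001],"spin":37.0,"grip":0},{"offset":[-0.0648,-0.0044,-0.0001],"spin":44.0,"grip":0},{"offset":[-0.0731,-0.0092,-0.0001],"spin":51.0,"grip":0},{"offset":[-0.0808,-0.0149,-0.0001],"spin":58.0,"grip":0},{"offset":[-0.0878,-0.0216,-0.0001],"spin":65.0,"grip":0},{"offset":[-0.0939,-0.0290,-0.0001],"spin":72.0,"grip":0},{"offset":[-0.0990,-0.0371,-0.0001],"spin":79.0,"grip":0},{"offset":[-0.1031,-0.0458,-0.0001],"spin":86.0,"grip":0},{"offset":[-0.1031,-0.0458,-0.0001],"spin":86.0,"grip":0}]
```

```bash
python3 -m handwheel '[{"offset":[-0.004,0,0],"spin":0,"grip":0},{"offset":[-0.0086,0.0008,0],"spin":2,"grip":0},{"offset":[-0.018,0.0028,0],"spin":9,"grip":0},{"offset":[-0.0275,0.0037,0],"spin":16,"grip":0},{"offset":[-0.0372,0.0034,0],"spin":23,"grip":0},{"offset":[-0.0372,0.0034,0],"spin":23,"grip":0}]'
python3 - <<'E'
from h import *
print(wheel())
p=cams.camera("side");save({"color":cv2.resize(p["color"][100:220,200:360],None,fx=5,fy=5,interpolation=2)},"side3z.png")
p=cams.camera("wrist");save(p,"wrist3.png")
rows([(21+7*i,.024) for i in range(1,17)]+[(133,.024)])
E
```

```text
time_s: 5.7
eef_pos: [0.519, 0.1039, 0.4346]
eef_rot: [-0.0, -0.341, 0.94, 0.0]
wrist_force: [0.2, 0.6, 0.2]
opening: -0.001
(np.float64(5.472239116606289), np.float64(0.07877212905668565), np.float64(-131.40951049678688), np.float64(-1.5370832994898087), array([0.20970208, 0.59202746, 0.2023718 ]))
[{"offset":[-0.0067,0.0019,-0.0004],"spin":5.1,"grip":0},{"offset":[-0.0162,0.0034,-0.0004],"spin":12.1,"grip":0},{"offset":[-0.0258,0.0038,-0.0004],"spin":19.1,"grip":0},{"offset":[-0.0354,0.0029,-0.0004],"spin":26.1,"grip":0},{"offset":[-0.0448,0.0010,-0.0004],"spin":33.1,"grip":0},{"offset":[-0.0539,-0.0021,-0.0004],"spin":40.1,"grip":0},{"offset":[-0.0626,-0.0063,-0.0004],"spin":47.1,"grip":0},{"offset":[-0.0706,-0.0116,-0.0004],"spin":54.1,"grip":0},{"offset":[-0.0780,-0.0177,-0.0004],"spin":61.1,"grip":0},{"offset":[-0.0846,-0.0247,-0.0004],"spin":68.1,"grip":0},{"offset":[-0.0902,-0.0325,-0.0004],"spin":75.1,"grip":0},{"offset":[-0.0949,-0.0409,-0.0004],"spin":82.1,"grip":0},{"offset":[-0.0985,-0.0498,-0.0004],"spin":89.1,"grip":0},{"offset":[-0.1011,-0.0591,-0.0004],"spin":96.1,"grip":0},{"offset":[-0.1024,-0.0686,-0.0004],"spin":103.1,"grip":0},{"offset":[-0.1026,-0.0782,-0.0004],"spin":110.1,"grip":0},{"offset":[-0.1026,-0.0782,-0.0004],"spin":110.1,"grip":0}]
```

View pics/side3z.png

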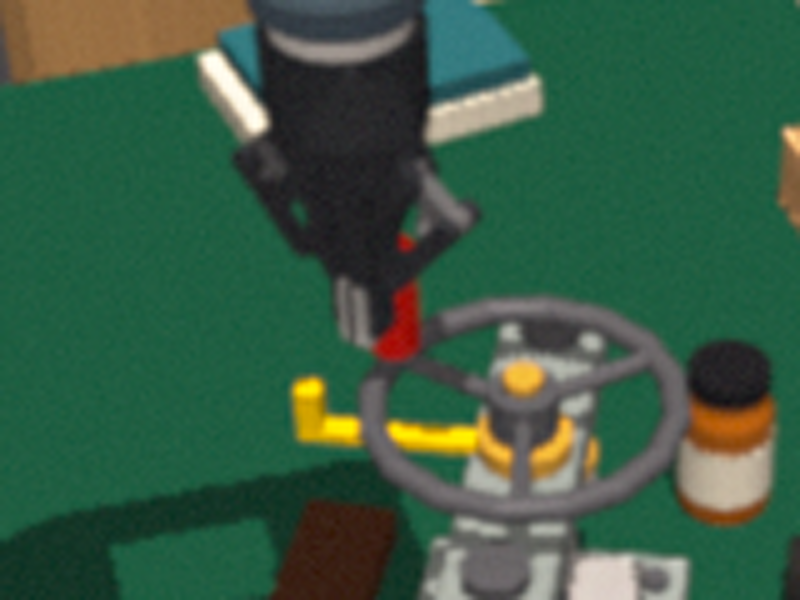

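View pics/wrist3.png

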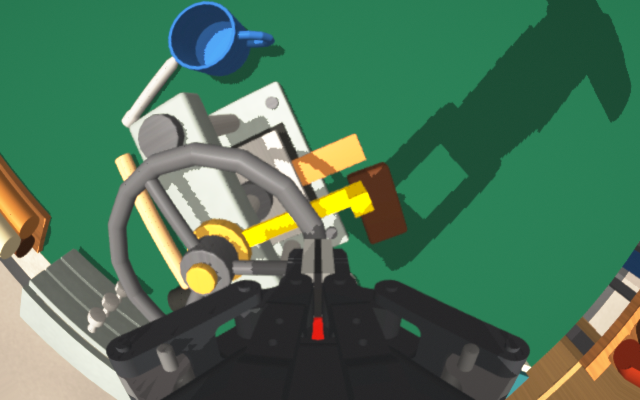

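```bash
python3 -m handwheel '[{"offset":[-0.0067,0.0019,0],"spin":5,"grip":0},{"offset":[-0.0162,0.0034,0],"spin":12,"grip":0},{"offset":[-0.0258,0.0038,0],"spin":19,"grip":0},{"offset":[-0.0354,0.0029,0],"spin":26,"grip":0},{"offset":[-0.0448,0.001,0],"spin":33,"grip":0},{"offset":[-0.0539,-0.0021,0],"spin":40,"grip":0},{"offset":[-0.0626,-0.0063,0],"spin":47,"grip":0},{"offset":[-0.0706,-0.0116,0],"spin":54,"grip":0},{"offset":[-0.078,-0.0177,0],"spin":61,"grip":0},{"offset":[-0.0846,-0.0247,0],"spin":68,"grip":0},{"offset":[-0.0902,-0.0325,0],"spin":75,"grip":0},{"offset":[-0.0949,-0.0409,0],"spin":82,"grip":0},{"offset":[-0.0985,-0.0498,0],"spin":89,"grip":0},{"offset":[-0.1011,-0.0591,0],"spin":96,"grip":0},{"offset":[-0.1024,-0.0686,0],"spin":103,"grip":0},{"offset":[-0.1026,-0.0782,0],"spin":110,"grip":0},{"offset":[-0.1026,-0.0782,0],"spin":110,"grip":0}]'
python3 - <<'E'
from h import *
print(wheel())
p=cams.camera("side");save({"color":cv2.resize(p["color"][80:240,240:400],None,fx=4,fy=4,interpolation=2)},"side4z.png")
p=cams.camera("wrist");save(p,"wrist4.png")
rows([(133+7*i,.024) for i in range(1,17)]+[(245,.024)])
E
```

```text
time_s: 7.92
eef_pos: [0.648, 0.1084, 0.4345]
eef_rot: [-0.0, 0.575, 0.818, -0.0]
wrist_force: [0.1, 0.5, -0.6]
opening: 0.001
(np.float64(115.93922334559866), np.float64(0.07831237778107658), np.float64(-20.68891195367258), np.float64(-0.8323740101893662), array([ 0.07488841,  0.48630663, -0.58870752]))
[{"offset":[-0.0090,0.0025,-0.0003],"spin":7.1,"grip":0},{"offset":[-0.0185,0.0037,-0.0003],"spin":14.1,"grip":0},{"offset":[-0.0281,0.0037,-0.0003],"spin":21.1,"grip":0},{"offset":[-0.0377,0.0026,-0.0003],"spin":28.1,"grip":0},{"offset":[-0.0470,0.0003,-0.0003],"spin":35.1,"grip":0},{"offset":[-0.0560,-0.0032,-0.0003],"spin":42.1,"grip":0},{"offset":[-0.0645,-0.0077,-0.0003],"spin":49.1,"grip":0},{"offset":[-0.0724,-0.0132,-0.0003],"spin":56.1,"grip":0},{"offset":[-0.0795,-0.0196,-0.0003],"spin":63.1,"grip":0},{"offset":[-0.0858,-0.0268,-0.0003],"spin":70.1,"grip":0},{"offset":[-0.0912,-0.0348,-0.0003],"spin":77.1,"grip":0},{"offset":[-0.0956,-0.0433,-0.0003],"spin":84.1,"grip":0},{"offset":[-0.0989,-0.0524,-0.0003],"spin":91.1,"grip":0},{"offset":[-0.1011,-0.0617,-0.0003],"spin":98.1,"grip":0},{"offset":[-0.1021,-0.0713,-0.0003],"spin":105.1,"grip":0},{"offset":[-0.1020,-0.0809,-0.0003],"spin":112.1,"grip":0},{"offset":[-0.1020,-0.0809,-0.0003],"spin":112.1,"grip":0}]
```

View pics/side4z.png

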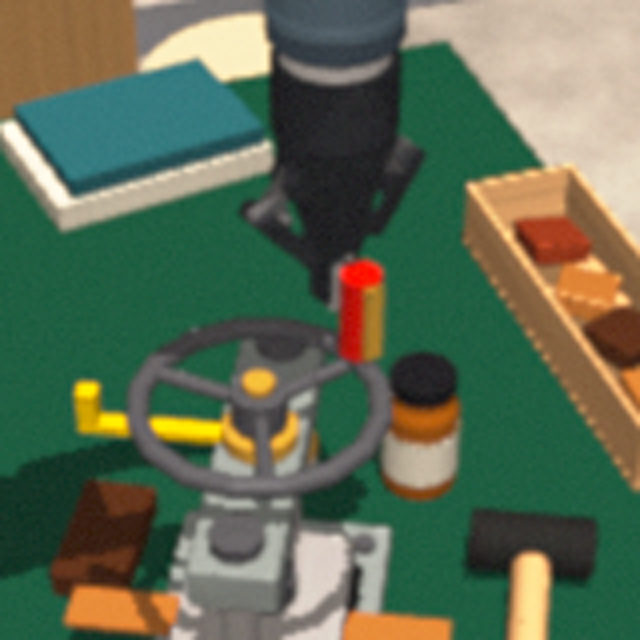

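View pics/wrist4.png

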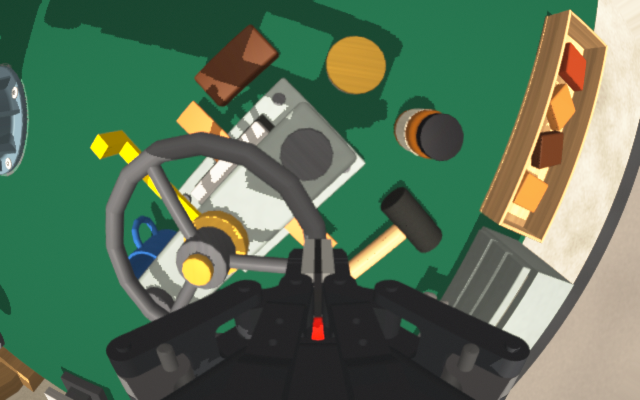

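```bash
python3 -m handwheel '[{"offset":[-0.009,0.0025,0],"spin":7,"grip":0},{"offset":[-0.0185,0.0037,0],"spin":14,"grip":0},{"offset":[-0.0281,0.0037,0],"spin":21,"grip":0},{"offset":[-0.0377,0.0026,0],"spin":28,"grip":0},{"offset":[-0.047,0.0003,0],"spin":35,"grip":0},{"offset":[-0.056,-0.0032,0],"spin":42,"grip":0},{"offset":[-0.0645,-0.0077,0],"spin":49,"grip":0},{"offset":[-0.0724,-0.0132,0],"spin":56,"grip":0},{"offset":[-0.0795,-0.0196,0],"spin":63,"grip":0},{"offset":[-0.0858,-0.0268,0],"spin":70,"grip":0},{"offset":[-0.0912,-0.0348,0],"spin":77,"grip":0},{"offset":[-0.0956,-0.0433,0],"spin":84,"grip":0},{"offset":[-0.0989,-0.0524,0],"spin":91,"grip":0},{"offset":[-0.1011,-0.0617,0],"spin":98,"grip":0},{"offset":[-0.1021,-0.0713,0],"spin":105,"grip":0},{"offset":[-0.102,-0.0809,0],"spin":112,"grip":0},{"offset":[-0.102,-0.0809,0],"spin":112,"grip":0}]'
python3 - <<'E'
from h import *
print(wheel())
p=cams.camera("side");save({"color":cv2.resize(p["color"][80:240,240:400],None,fx=4,fy=4,interpolation=2)},"side5z.png")
p=cams.camera("wrist");save(p,"wrist5.png")
rows([(245+7*i,.024) for i in range(1,8)]+[(294,.024)])
E
```

```text
time_s: 10.15
eef_pos: [0.6057, -0.014, 0.435]
eef_rot: [0.0, 1.0, -0.018, 0.0]
wrist_force: [0.2, 0.7, 0.6]
opening: 0.004
(np.float64(227.65723628793768), np.float64(0.07810803698505721), np.float64(79.52179280141014), np.float64(-12.53485616056657), array([0.24889089, 0.70252963, 0.55690432]))
[{"offset":[-0.0091,0.0028,-0.0001],"spin":7.2,"grip":0},{"offset":[-0.0186,0.0040,-0.0001],"spin":14.2,"grip":0},{"offset":[-0.0282,0.0040,-0.0001],"spin":21.2,"grip":0},{"offset":[-0.0378,0.0028,-0.0001],"spin":28.2,"grip":0},{"offset":[-0.0471,0.0005,-0.0001],"spin":35.2,"grip":0},{"offset":[-0.0561,-0.0029,-0.0001],"spin":42.2,"grip":0},{"offset":[-0.0646,-0.0074,-0.0001],"spin":49.2,"grip":0},{"offset":[-0.0646,-0.0074,-0.0001],"spin":49.2,"grip":0}]
```

View pics/side5z.png

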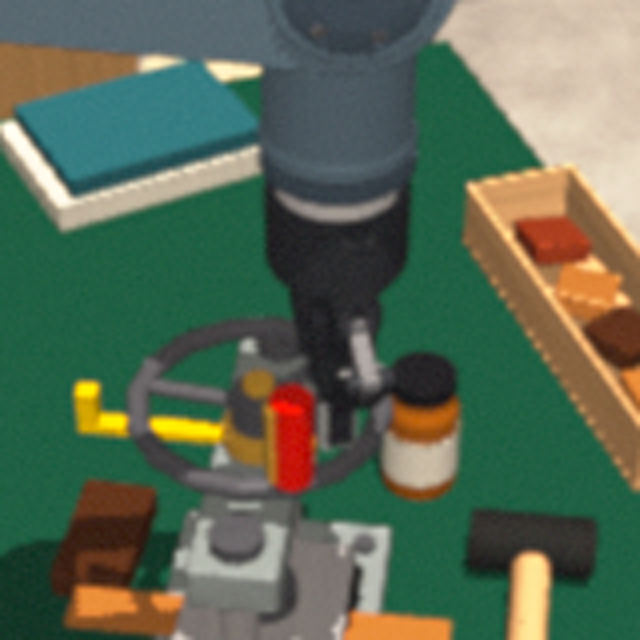

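View pics/wrist5.png

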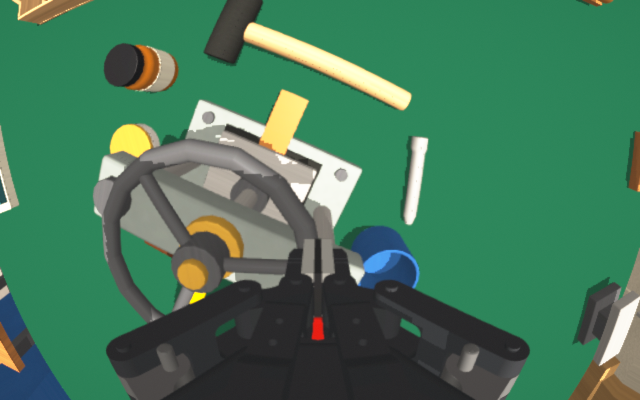

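```bash
cat >> h.py <<'E'
def rowse(targets,z=.435):
    o=ctrl.get_obs();q=np.array(o["eef_rot"]);R=Ro.from_quat([q[1],q[2],q[3],q[0]]).as_matrix();P=np.array(o["eef_pos"])
    phi0=np.degrees(np.arctan2(R[1,0],R[0,0]));s=[]
    for a,lag,e in targets:
        th=np.radians(TH0-a);t=th-np.pi/2+np.radians(e);n=np.array([np.cos(t),np.sin(t)])
        X=np.append(C+.075*np.array([np.cos(th),np.sin(th)])-lag*n,z)
        sp=phi0-(TH0-a+90+e);sp=(sp+180)%360-180
        s.append('{"offset":[%.4f,%.4f,%.4f],"spin":%.1f,"grip":0}'%(*(R.T@(X-P)),sp))
    print("["+",".join(s)+"]")
E
python3 - <<'E'
from h import *
rowse([(245+7*i,.024,max(0,(7*i-20)*.316)) for i in range(1,14)]+[(336,.024,22.4)])
E
```

```text
[{"offset":[-0.0091,0.0028,-0.0001],"spin":7.2,"grip":0},{"offset":[-0.0186,0.0040,-0.0001],"spin":14.2,"grip":0},{"offset":[-0.0282,0.0039,-0.0001],"spin":20.9,"grip":0},{"offset":[-0.0373,0.0019,-0.0001],"spin":25.7,"grip":0},{"offset":[-0.0460,-0.0011,-0.0001],"spin":30.5,"grip":0},{"offset":[-0.0543,-0.0052,-0.0001],"spin":35.2,"grip":0},{"offset":[-0.0619,-0.0101,-0.0001],"spin":40.0,"grip":0},{"offset":[-0.0688,-0.0159,-0.0001],"spin":44.8,"grip":0},{"offset":[-0.0749,-0.0225,-0.0001],"spin":49.6,"grip":0},{"offset":[-0.0801,-0.0297,-0.0001],"spin":54.4,"grip":0},{"offset":[-0.0843,-0.0374,-0.0001],"spin":59.2,"grip":0},{"offset":[-0.0876,-0.0454,-0.0001],"spin":64.0,"grip":0},{"offset":[-0.0898,-0.0538,-0.0001],"spin":68.8,"grip":0},{"offset":[-0.0898,-0.0538,-0.0001],"spin":68.8,"grip":0}]
```

```bash
python3 -m handwheel '[{"offset":[-0.0091,0.0028,0],"spin":7,"grip":0},{"offset":[-0.0186,0.004,0],"spin":14,"grip":0},{"offset":[-0.0282,0.0039,0],"spin":21,"grip":0},{"offset":[-0.0373,0.0019,0],"spin":25.7,"grip":0},{"offset":[-0.046,-0.0011,0],"spin":30.5,"grip":0},{"offset":[-0.0543,-0.0052,0],"spin":35,"grip":0},{"offset":[-0.0619,-0.0101,0],"spin":40,"grip":0},{"offset":[-0.0688,-0.0159,0],"spin":45,"grip":0},{"offset":[-0.0749,-0.0225,0],"spin":49.6,"grip":0},{"offset":[-0.0801,-0.0297,0],"spin":54.4,"grip":0},{"offset":[-0.0843,-0.0374,0],"spin":59,"grip":0},{"offset":[-0.0876,-0.0454,0],"spin":64,"grip":0},{"offset":[-0.0898,-0.0538,0],"spin":69,"grip":0},{"offset":[-0.0898,-0.0538,0],"spin":69,"grip":0}]'
python3 - <<'E'
from h import *
print(wheel())
p=cams.camera("side");save({"color":cv2.resize(p["color"][80:240,240:400],None,fx=4,fy=4,interpolation=2)},"side6z.png")
p=cams.camera("top");save({"color":cv2.resize(p["color"][165:265,270:375],None,fx=5,fy=5,interpolation=2)},"top6z.png")
rowse([(341,.024,24),(347,.024,26),(352,.024,27.5),(356,.024,28.7)])
E
```

```text
time_s: 12.0
eef_pos: [0.5186, 0.0436, 0.4348]
eef_rot: [-0.0, 0.814, -0.581, 0.0]
wrist_force: [0.5, 0.3, -0.3]
opening: 0.002
(np.float64(317.84238026510025), np.float64(0.06906671959778397), np.float64(152.73434199568962), np.float64(-8.283215636749578), array([ 0.50802061,  0.32293026, -0.25009024]))
[{"offset":[-0.0059,-0.0009,-0.0003],"spin":3.2,"grip":0},{"offset":[-0.0128,-0.0032,-0.0003],"spin":7.2,"grip":0},{"offset":[-0.0184,-0.0055,-0.0003],"spin":10.7,"grip":0},{"offset":[-0.0226,-0.0078,-0.0003],"spin":13.5,"grip":0}]
```

View pics/side6z.png

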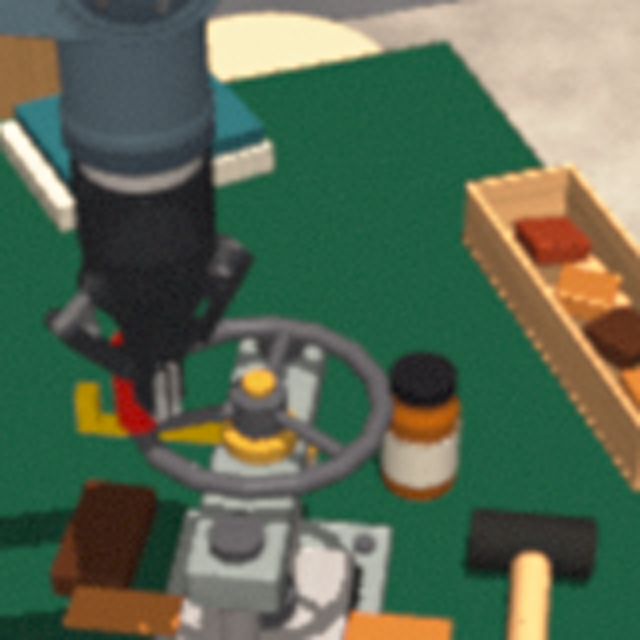

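View pics/top6z.png

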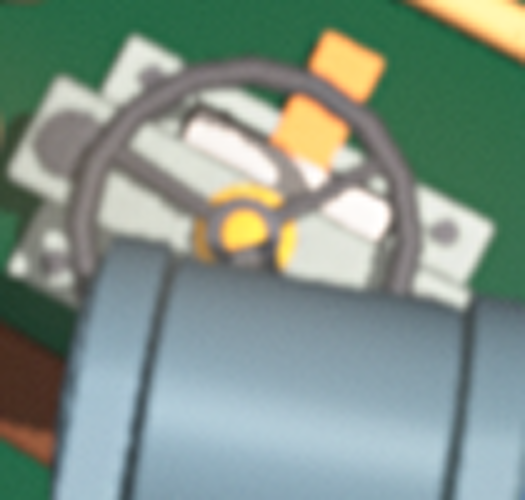

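```bash
python3 -m handwheel '[{"offset":[-0.0059,-0.0009,0],"spin":3.2,"grip":0},{"offset":[-0.0128,-0.0032,0],"spin":7.2,"grip":0},{"offset":[-0.0184,-0.0055,0],"spin":10.7,"grip":0},{"offset":[-0.0184,-0.0055,0],"spin":10.7,"grip":0}]'
python3 - <<'E'
from h import *
print(wheel(),ctrl.get_obs()["eef_pos"])
p=cams.camera("side");save({"color":cv2.resize(p["color"][130:210,240:340],None,fx=6,fy=6,interpolation=2)},"side7z.png")
p=cams.camera("top");save({"color":cv2.resize(p["color"][165:265,270:375],None,fx=5,fy=5,interpolation=2)},"top7z.png")
E
```

```text
time_s: 12.6
eef_pos: [0.5179, 0.0623, 0.4347]
eef_rot: [-0.0, 0.756, -0.655, 0.0]
wrist_force: [-0.1, -0.4, -0.3]
opening: -0.001
(np.float64(-26.446701849114476), np.float64(0.0673879835887061), np.float64(165.5945042092917), np.float64(-6.196134110428809), array([-0.0674339 , -0.35467321, -0.31849488])) [0.51791784 0.06228596 0.43469326]
```

View pics/side7z.png

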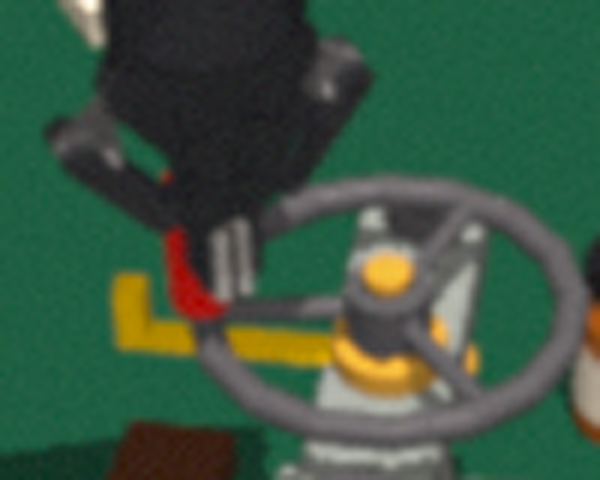

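View pics/top7z.png

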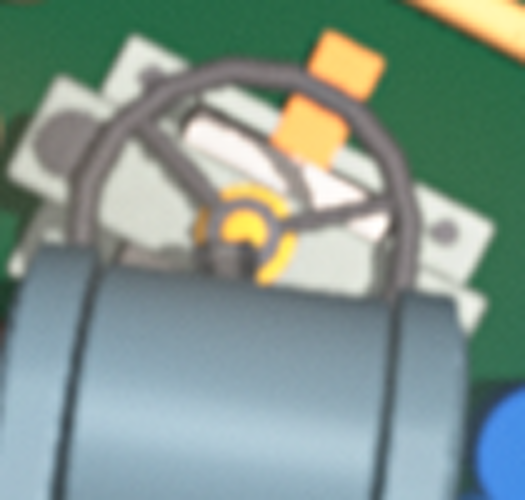

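```bash
cat >> h.py <<'E'
def prof(p,img,cen=None):
    g=cv2.cvtColor(img,cv2.COLOR_RGB2GRAY).astype(np.float32)
    o,d=ray(p,(0,0));A=np.arange(0,360,.5);rr=np.arange(.03,.064,.002)
    M=np.zeros((len(rr),len(A),2),np.float32)
    for i,r in enumerate(rr):
        for j,a in enumerate(A):
            c=C if cen is None else cen
            M[i,j]=proj(p,[c[0]+r*np.cos(np.radians(a)),c[1]+r*np.sin(np.radians(a)),.23])
    P=cv2.remap(g,M[...,0],M[...,1],cv2.INTER_CUBIC);return A,P
E
python3 - <<'E'
from h import *
p=cams.camera("top");i0=cv2.imread("pics/top0.png")[:,:,::-1].copy()
for n,i in(("p0",i0),("p7",p["color"])):
    A,P=prof(p,i);save({"color":np.repeat(np.clip(cv2.resize(P,None,fx=1,fy=10),0,255).astype(np.uint8)[...,None],3,2)},n+".png")
E
```

```text
(no output)
```

View pics/p0.png

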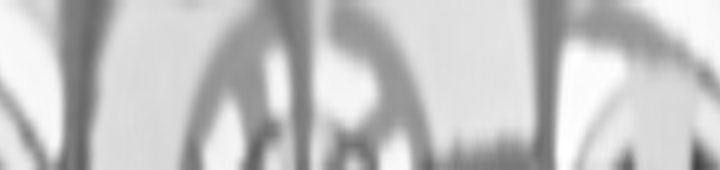

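View pics/p7.png

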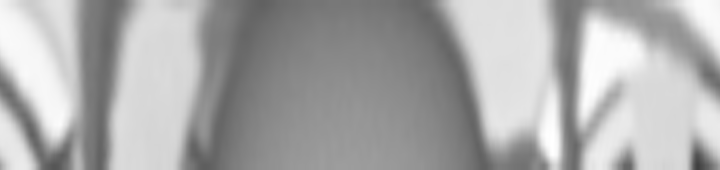

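```bash
cat >> h.py <<'E'
def spokes(p,img,guess):
    A,P=prof(p,img);out=[]
    for g0 in guess:
        r=[]
        for row in P[3:13]:
            i=np.abs(A-g0)<14;x=A[i];y=row[i]
            k=np.abs(x-g0)<7;j=np.where(k)[0][np.argmin(y[k])];w=np.clip(115-y,0,None)*(np.abs(x-x[j])<9)
            if w.sum()>0:r.append((w*x).sum()/w.sum())
        out.append((np.median(r).round(2),np.std(r).round(2)))
    return out
E
python3 - <<'E'
from h import *
p=cams.camera("top");i0=cv2.imread("pics/top0.png")[:,:,::-1].copy()
print(spokes(p,i0,(38,273)),spokes(p,p["color"],(48,283)))
A,P=prof(p,i0);print(P[6,50:110:3].astype(int),P[6,520:580:3].astype(int))
E
```

```text
[(np.float64(41.55), np.float64(1.18)), (np.float64(nan), np.float64(nan))] [(np.float64(51.43), np.float64(1.16)), (np.float64(283.88), np.float64(0.12))]
[242 232 214 185 158 140 127 125 124 120 114 109 108 114 130 145 168 191
 204 215] [229 228 223 208 189 163 143 127 126 125 123 137 154 186 218 244 251 253
 254 253]
  return _methods._mean(a, axis=axis, dtype=dtype,
  ret = ret.dtype.type(ret / rcount)
  ret = _var(a, axis=axis, dtype=dtype, out=out, ddof=ddof,
  arrmean = um.true_divide(arrmean, div, out=arrmean,
  ret = ret.dtype.type(ret / rcount)
```

Run:
```python
from h import *
rowse([(355,.024,28.5),(358,.024,29),(358,.050,29)])
```

```text
[{"offset":[-0.0037,-0.0012,-0.0003],"spin":1.8,"grip":0},{"offset":[-0.0071,-0.0022,-0.0003],"spin":4.3,"grip":0},{"offset":[0.0189,-0.0002,-0.0003],"spin":4.3,"grip":0}]
```

```bash
python3 -m handwheel '[{"offset":[-0.0037,-0.0012,0],"spin":1.8,"grip":0},{"offset":[-0.007,-0.0022,0],"spin":4,"grip":0},{"offset":[-0.007,-0.0022,0],"spin":4,"grip":0},{"offset":[0.019,0,0],"spin":4,"grip":0},{"offset":[0.05,0,-0.03],"spin":4,"grip":0},{"offset":[0.1,0,-0.06],"spin":4,"grip":0},{"offset":[0.16,0,-0.06],"spin":4,"grip":0},{"offset":[0.21,0,-0.06],"spin":4,"grip":0},{"offset":[0.26,0,-0.06],"spin":4,"grip":0},{"offset":[0.31,0,-0.06],"spin":4,"grip":0},{"offset":[0.35,0,-0.06],"spin":4,"grip":0},{"offset":[0.35,0,-0.06],"spin":4,"grip":0},{"offset":[0.35,0,-0.06],"spin":4,"grip":0}]'
cat > meas.py <<'E'
from h import *
import sys
P={"top0":cv2.imread("pics/top0.png")[:,:,::-1].copy(),"side0":cv2.imread("pics/side0.png")[:,:,::-1].copy()}
t=cams.camera("top");s=cams.camera("side");P["top1"]=t["color"];P["side1"]=s["color"];k=sys.argv[1]
save(t,"top_%s.png"%k);save(s,"side_%s.png"%k)
save({"color":cv2.resize(t["color"][165:265,270:375],None,fx=5,fy=5,interpolation=2)},"topz_%s.png"%k)
save({"color":cv2.resize(s["color"][130:210,240:340],None,fx=6,fy=6,interpolation=2)},"sidez_%s.png"%k)
for n,c in P.items():
    c=c.astype(float)
    x0,y0,x1,y1=(285,225,320,255) if n[0]=="t" else (250,140,300,200)
    s_=c[y0:y1,x0:x1];w=np.clip(s_[...,0]-1.2*np.maximum(s_[...,1],s_[...,2])-40,0,None)
    w=w*(s_[...,1]<90)
    v,u=np.mgrid[y0:y1,x0:x1];print(n,(w*u).sum()/w.sum(),(w*v).sum()/w.sum(),w.sum())
print("t0",end=" ")
for a,b in((P["top0"],1),(P["top1"],2)):
    A,Q=prof(t,a);
    r=[]
    for lo,hi in((25,62),(262,295)):
        i=(A>lo)&(A<hi);x=A[i];y=Q[4:11][:,i].mean(0);w=np.clip(170-y,0,None);j=np.argmin(y);w=w*(np.abs(x-x[j])<11);r.append((w*x).sum()/w.sum())
    print(r)
E
python3 meas.py a
```

```text
time_s: 14.42
eef_pos: [0.5668, -0.2841, 0.4943]
eef_rot: [-0.0, 0.732, -0.681, -0.0]
wrist_force: [0.4, -0.6, 0.2]
opening: 0.001
top0 301.7612835486005 241.20681471679657 13905.2
side0 272.8858037959019 164.62697513254392 30706.8
top1 304.30270294702586 242.24499789067676 13274.400000000001
side1 272.55414177069713 166.42992676333824 34108.600000000006
t0 [np.float64(40.22898497313796), np.float64(272.9289284486769)]
[np.float64(44.12840934365969), np.float64(277.2293464847695)]
```

View pics/topz_a.png

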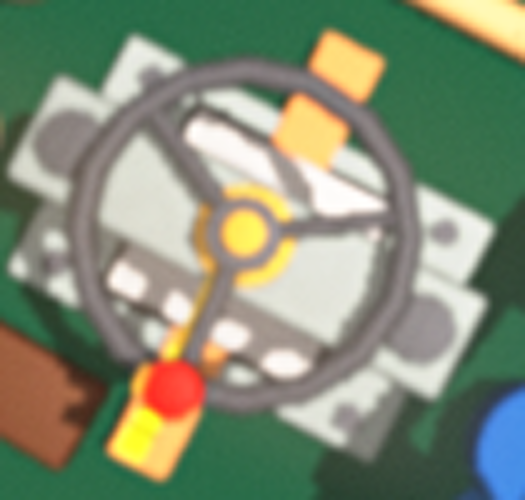

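View pics/sidez_a.png

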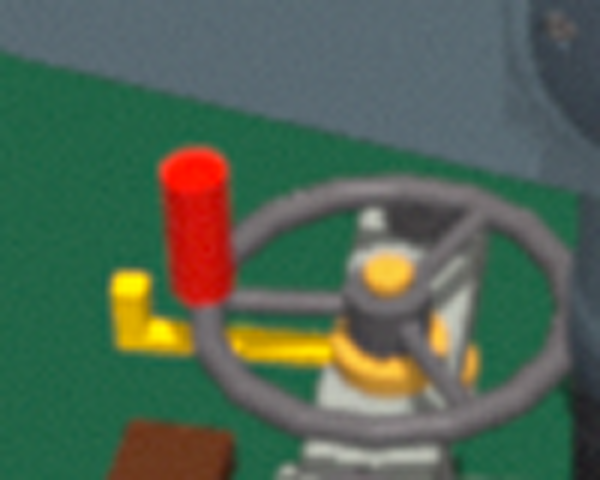

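Run:
```python
from h import *
print(ctrl.get_obs()["q"][5]*57.3)
rowse([(358,.060,29.5)],z=.495)
rowse([(358,.060,29.5),(358,.040,29.5),(358,.030,29.5),(358,.026,29.5),(360,.024,30.5),(361,.024,31.5),(362,.024,32)])
```

```text
138.58773874697775
[{"offset":[-0.3191,0.0219,-0.0001],"spin":-0.1,"grip":0}]
[{"offset":[-0.3191,0.0219,0.0599],"spin":-0.1,"grip":0},{"offset":[-0.3391,0.0220,0.0599],"spin":-0.1,"grip":0},{"offset":[-0.3491,0.0220,0.0599],"spin":-0.1,"grip":0},{"offset":[-0.3531,0.0220,0.0599],"spin":-0.1,"grip":0},{"offset":[-0.3573,0.0211,0.0599],"spin":0.9,"grip":0},{"offset":[-0.3584,0.0204,0.0599],"spin":0.9,"grip":0},{"offset":[-0.3595,0.0199,0.0599],"spin":1.4,"grip":0}]
```

```bash
python3 -m handwheel '[{"offset":[-0.06,0.004,0],"spin":0,"grip":0},{"offset":[-0.12,0.008,0],"spin":0,"grip":0},{"offset":[-0.18,0.012,0],"spin":0,"grip":0},{"offset":[-0.24,0.016,0],"spin":0,"grip":0},{"offset":[-0.295,0.021,0],"spin":0,"grip":0},{"offset":[-0.319,0.022,0],"spin":0,"grip":0},{"offset":[-0.319,0.022,0.03],"spin":0,"grip":0},{"offset":[-0.319,0.022,0.06],"spin":0,"grip":0},{"offset":[-0.319,0.022,0.06],"spin":0,"grip":0},{"offset":[-0.339,0.022,0.06],"spin":0,"grip":0},{"offset":[-0.349,0.022,0.06],"spin":0,"grip":0}]'
python3 - <<'E'
from h import *
rowse([(358,.026,29.5),(360,.024,30.5),(361,.024,31.5),(362,.024,32),(362,.05,32)])
p=cams.camera("wrist");save(p,"wristb.png")
E
```

```text
time_s: 15.9
eef_pos: [0.5202, 0.0633, 0.4364]
eef_rot: [-0.001, 0.732, -0.681, 0.001]
wrist_force: [-0.6, -0.3, 0.2]
opening: 0.001
[{"offset":[-0.0042,0.0005,0.0014],"spin":-0.2,"grip":0},{"offset":[-0.0085,-0.0004,0.0014],"spin":0.8,"grip":0},{"offset":[-0.0096,-0.0011,0.0014],"spin":0.8,"grip":0},{"offset":[-0.0107,-0.0016,0.0014],"spin":1.3,"grip":0},{"offset":[0.0153,-0.0009,0.0014],"spin":1.3,"grip":0}]
```

View pics/wristb.png

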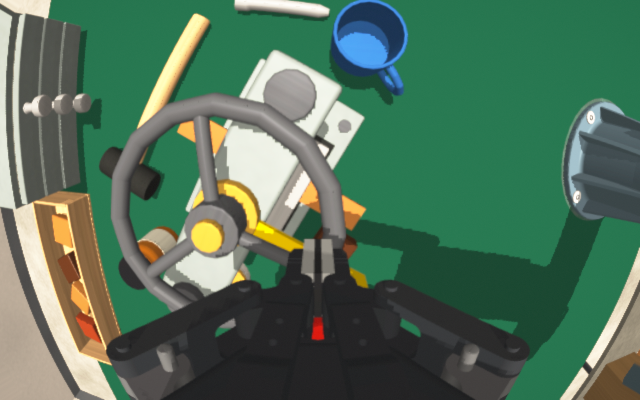

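```bash
python3 -m handwheel '[{"offset":[-0.004,0,0],"spin":0,"grip":0},{"offset":[-0.006,-0.0005,0],"spin":0.4,"grip":0},{"offset":[-0.008,-0.001,0],"spin":0.8,"grip":0},{"offset":[-0.0095,-0.0015,0],"spin":1.2,"grip":0},{"offset":[-0.0104,-0.002,0],"spin":1.4,"grip":0},{"offset":[-0.0104,-0.002,0],"spin":1.4,"grip":0},{"offset":[-0.0104,-0.002,0],"spin":1.4,"grip":0}]'
python3 - <<'E'
from h import *
rowse([(362,.024,32)])
E
python3 -m handwheel '[{"offset":[0.01,0,0],"spin":0,"grip":0},{"offset":[0.03,0,0],"spin":0,"grip":0},{"offset":[0.06,0,-0.03],"spin":0,"grip":0},{"offset":[0.11,0,-0.06],"spin":0,"grip":0},{"offset":[0.16,0,-0.06],"spin":0,"grip":0},{"offset":[0.21,0,-0.06],"spin":0,"grip":0},{"offset":[0.26,0,-0.06],"spin":0,"grip":0},{"offset":[0.31,0,-0.06],"spin":0,"grip":0},{"offset":[0.35,0,-0.06],"spin":0,"grip":0},{"offset":[0.35,0,-0.06],"spin":0,"grip":0},{"offset":[0.35,0,-0.06],"spin":0,"grip":0}]'
python3 meas.py b
```

```text
time_s: 16.82
eef_pos: [0.5215, 0.0728, 0.4346]
eef_rot: [0.0, 0.723, -0.69, 0.0]
wrist_force: [0.1, -2.4, 0.5]
opening: 0.002
[{"offset":[-0.0013,0.0004,-0.0004],"spin":-0.1,"grip":0}]
time_s: 18.2
eef_pos: [0.5376, -0.2768, 0.4944]
eef_rot: [-0.0, 0.723, -0.691, -0.0]
wrist_force: [0.1, 0.1, -0.1]
opening: 0.006
top0 301.7612835486005 241.20681471679657 13905.2
side0 272.8858037959019 164.62697513254392 30706.8
top1 302.5144999416501 241.48112381841517 13710.400000000001
side1 272.7409943310928 165.43543545339296 33445.600000000006
t0 [np.float64(40.22898497313796), np.float64(272.9289284486769)]
[np.float64(41.4653391761835), np.float64(274.140929527017)]
```

View pics/topz_b.png

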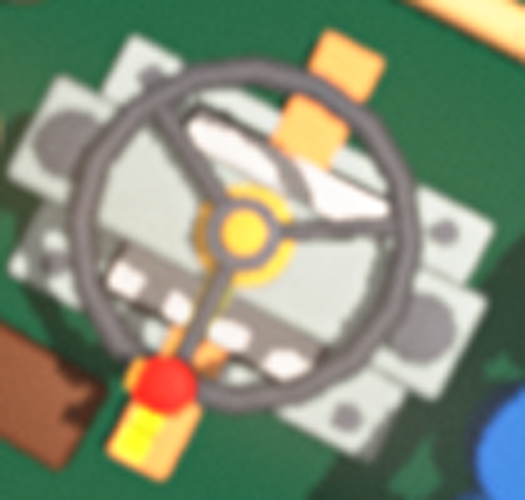

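View pics/sidez_b.png

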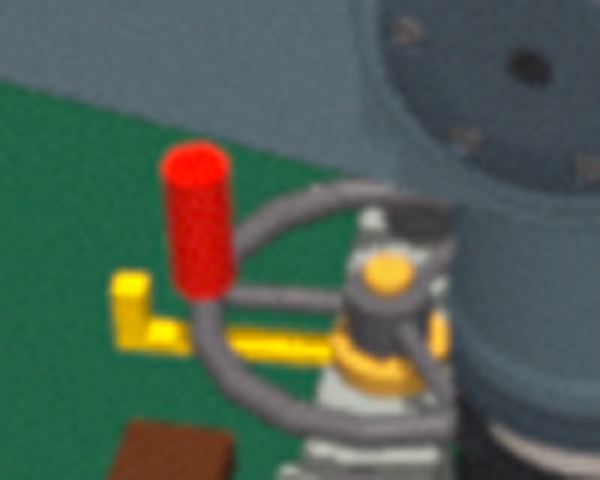

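```bash
python3 -m handwheel '[{"offset":[-0.06,0,0],"spin":0,"grip":0},{"offset":[-0.12,0,0],"spin":0,"grip":0},{"offset":[-0.18,0,0],"spin":0,"grip":0},{"offset":[-0.24,0,0],"spin":0,"grip":0},{"offset":[-0.29,0,0],"spin":0,"grip":0},{"offset":[-0.31,0,0],"spin":0,"grip":0},{"offset":[-0.31,0,0.03],"spin":0,"grip":0},{"offset":[-0.31,0,0.06],"spin":0,"grip":0},{"offset":[-0.31,0,0.06],"spin":0,"grip":0},{"offset":[-0.33,0,0.06],"spin":0,"grip":0},{"offset":[-0.342,0,0.06],"spin":0,"grip":0},{"offset":[-0.346,0,0.06],"spin":0,"grip":0},{"offset":[-0.348,0,0.06],"spin":0,"grip":0},{"offset":[-0.35,0,0.06],"spin":0,"grip":0},{"offset":[-0.3507,0,0.06],"spin":0,"grip":0},{"offset":[-0.3514,0,0.06],"spin":0,"grip":0},{"offset":[-0.3514,0,0.06],"spin":0,"grip":0},{"offset":[-0.3514,0,0.06],"spin":0,"grip":0}]'
python3 -m handwheel '[{"offset":[0.01,0,0],"spin":0,"grip":0},{"offset":[0.03,0,0],"spin":0,"grip":0},{"offset":[0.06,0,-0.03],"spin":0,"grip":0},{"offset":[0.11,0,-0.06],"spin":0,"grip":0},{"offset":[0.16,0,-0.06],"spin":0,"grip":0},{"offset":[0.21,0,-0.06],"spin":0,"grip":0},{"offset":[0.26,0,-0.06],"spin":0,"grip":0},{"offset":[0.31,0,-0.06],"spin":0,"grip":0},{"offset":[0.35,0,-0.06],"spin":0,"grip":0},{"offset":[0.35,0,-0.06],"spin":0,"grip":0},{"offset":[0.35,0,-0.06],"spin":0,"grip":0}]'
python3 meas.py c
```

```text
time_s: 20.55
eef_pos: [0.5216, 0.074, 0.4348]
eef_rot: [-0.0, 0.723, -0.69, 0.0]
wrist_force: [1.7, -2.9, 0.1]
opening: -0.004
time_s: 21.92
eef_pos: [0.5375, -0.2752, 0.4943]
eef_rot: [-0.0, 0.723, -0.691, -0.001]
wrist_force: [0.4, 0.5, 0.6]
opening: 0.001
top0 301.7612835486005 241.20681471679657 13905.2
side0 272.8858037959019 164.62697513254392 30706.8
top1 301.9154586923467 241.1702121497357 13811.0
side1 272.850522232529 165.02858726162222 33203.6
t0 [np.float64(40.22898497313796), np.float64(272.9289284486769)]
[np.float64(40.79319399565112), np.float64(273.06047841890796)]
```

View pics/topz_c.png

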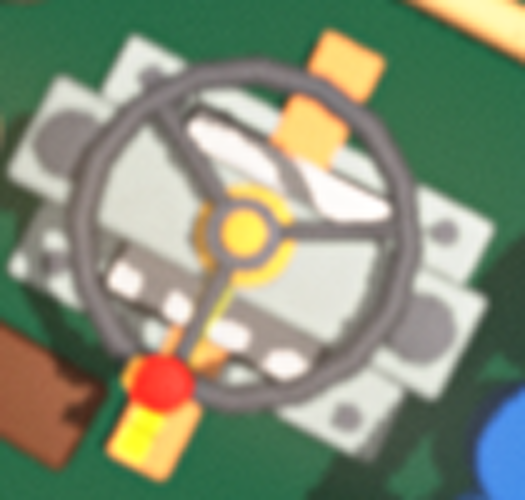

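View pics/side_c.png

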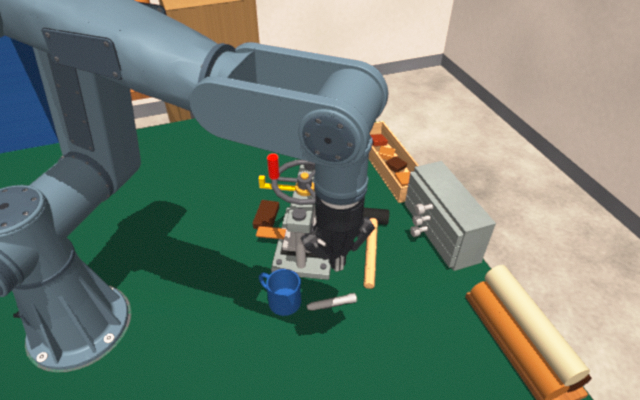

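View pics/top_c.png

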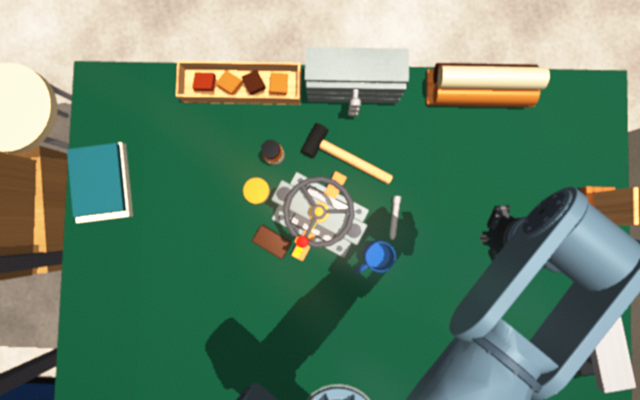

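```bash
python3 -c "
from bench import ctrl
print(ctrl.hand_in())"
```

```text
the job is handed in; nothing more can be done
None
```

I turned the hand wheel one full turn clockwise and left the handle back at the yellow pointer. I pushed it from behind with the shut fingers the whole way. The last 10° went in three short pushes, and I backed the arm clear to check by camera after each.

**Final position:** compared with the first picture, the handle in the top view is about 0.15 px off, which is roughly 0.3 mm or 0.3°. The spokes disagree slightly: one reads 0.1° and the other 0.6° short of the full turn. The side view agrees to about 0.4 px. I took the error as under half a degree and did not push again.

**Other things:** the mallet, jar, mug, block, punch and tin look unmoved by eye in the top picture. I did not measure their positions again.

**Limits:** the highest wrist force in the readings was about 3.4 N. I only read it at the end of each move, so a brief peak in between would not show. The clock stood at about 22 s at hand-in, and the arm was clear of everything.

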